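# Find the heavy side of an exciter rotor on bench centres and hold it down

## Robot

A 6-joint arm with a two-finger parallel gripper is mounted at the origin on a cart in front of the work surface, level with it; the furniture and walls round the work are solid. World frame = base frame: x ahead of the robot, y to its left, z up, the work surface at z = 0. Lengths are in mm, angles in rad, forces in N, time in s.
With the tool pointing down it reaches from about 425 to 950 mm from the base axis. Payload 14.7 kg.
Tool frame: the origin (TCP) lies midway between the tips of the shut fingers; the grasp point (between the pads) lies 19 mm behind it (arm.hold_point_z is the distance from the TCP to the grasp point, in mm); z points along the fingers, y is the line along which they close (so a half turn about z gives the same grasp; the last joint's range is limited). The gripper opens to 85 mm and grips with 20 to 120 N. Pads are 22 mm wide; open, the fingers measure 114 mm over their backs; the gripper's body (76 mm by 85 mm) begins 54 mm behind the grasp point. The pads swing forward as they close: fully open they stand 13 mm farther back than shut.
Start: joints at [1.254, 0.48, 1.596, -0, 1.065, -0.047], TCP at [173.226, 626.486, 209.597] pointing down, gripper open.
Joint ranges: [-2.75, 2.75], [-0.82, 2.05], [0.23, 2.67], [-1.56, 4.7], [0.09, 2.69], [-2.92, 2.92]. Speed limits (rad/s): [1.89, 1.89, 2.39, 3.01, 3.01, 3.01].

## Interface

Orientations are given as [roll, pitch, yaw] about the fixed x, y, z axes, in that order (R = Rz(yaw) Ry(pitch) Rx(roll)).
In Python, from cell import arm gives the robot as it stands. The module is installed in compiled form; this text tells all that it offers.
- The arm moves only by the tool send_rows, never from a script. Its argument "motion" is one flat list of numbers, 7 for each row, row after row: the shift along the tool's x, y, z in m, then the turn, a rotation vector about the tool's x, y, z in degrees, then the opening, from 0 (shut) to 1 (fully open). A call has 1 to 20 rows; each row is the pose to reach, as a shift and turn from the pose commanded when the call began, along the tool's axes at that moment; what a row does not reach only later rows make up. A row lasts 1/12 s, in which the tool goes at most 41.7 mm and 7.16 degrees, less where a joint would pass 70% of its speed; a pose out of reach is approached as far as the arm can. A call with a gripper value outside its range is refused whole. The fingers move at their own pace and stop on an object; the grip force is fixed at half the most. Time passes only in rows, so rows that repeat a pose let the fingers close. It gives the time, the measured TCP pose, the force, the opening and the grip force at its end, in the units of the state.
- arm.sense(): the state, without advancing time (a new reading comes with each control period).
- arm.camera(name): name is "side" or "top" or "wrist"; returns a dict with "color" (420x560x3 uint8, red, green, blue), "camera_matrix" (3x3 intrinsics, pixels), "rvec" (rotation vector, rad) and "tvec" (3), from world to camera coordinates, as OpenCV has them; the wrist camera has in their place "mount" (4x4, takes a point from camera to tool coordinates, whose origin is the TCP and whose axes are the flange's). Camera axes: x right, y down, z forward; pixel columns grow to the right and rows downward; lengths in mm; the calibration is good to about 2 mm. A picture is of the moment at which its call begins: read the wrist's pose just before it. There is no depth.
- arm.finish_job(): hands the job in; it is judged then, once.
The state is a dict: "clock": time; "joint_positions": joint angles; "joint_vel": joint speeds; "joint_torque": joint torques, N m; "tool_pos": TCP position; "tcp_rot": TCP orientation; "contact_force": force on the tool from outside, world axes, zero at the start; "moment": the same for the moment, N m; "width": finger opening in mm; "gripper_force": force on a finger pad.
Only numpy, scipy, OpenCV 4.12 (cv2) and the standard library are available. Lean on these libraries where they do the work, as an engineer would, in place of code of your own. Each camera call takes 0.05 s, during which the arm holds its last target. There are 200 camera calls.

## Task

The closed steel rotor between the bench centres hides an off-centre weight, and nothing on its outside shows where; the centres are snugged up, so it stays wherever it is turned. Turn it to and fro by hand, feel from its pull which side is heavy, and bring the heavy side straight down under the shaft (15 degrees either way is close enough). Finish still gripping the rotor, holding it still like that so that it can be marked, and leave the other things on the bench where they lie.

Things in the scene. Friction and masses are not known exactly. Their poses are not given: they have to be found in the camera images.
- stand: bench centres, fixed to the bench: grey bed 92 mm (its x) by 300 mm (its y), 42 mm high, with two heads at y = +-65 to +-107 mm, tops 140 mm high, whose steel cones carry the rotor's shaft. Origin under the middle of the bed, z up. The rotor turns about a line parallel to the stand's y, 118 mm above its origin. At each head's +x side a clamp lever, 78 mm high, reaches to x = 61 mm
- rotor: closed steel drum, 130 mm diameter, 24 mm wide, with flat faces, smooth from 30 to 65 mm radius, to be gripped across the width from above; hub 38 mm diameter out to 22 mm either side of the middle, 16 mm shaft to 50 mm. Origin at its middle on the axis; its y is the axis of rotation, along the stand's y. It turns endlessly both ways and carries the hidden weight (see axis)
- axis (a point): point of the stand on the axis of rotation, in the middle of the rotor. The hidden weight sits fixed in the rotor, 28 mm off the axis in an unknown direction, at the start 40 degrees or more from straight down. Its pull about the axis peaks at 0.20 to 0.26 N m when it is level with the axis. The centres drag with 0.34 N m against motion either way, so the rotor stays where it is left
- index (a point): scribed line on the rim of the rotor, 65 mm off the axis, on the rotor's +z side; it shows how far the rotor has been turned and says nothing about where the heavy side is. At any one angle the effort felt turning one way and the other differs by the drag; their mean is the pull of the heavy side alone
- caliper: bystander: caliper 72 x 230 mm lying on the bench in front of the stand
- hex_key: bystander: hexagon key, 33 x 127 mm, 7 mm thick, lying to the right of the stand
- shaft_a: bystander: stepped steel shaft, 25 mm diameter, 141 mm long, lying in front of the stand to the right
- shaft_b: bystander: stepped steel shaft, 25 mm diameter, 138 mm long, beside the other one
- parts_bin: bystander: open bin 150 x 68 x 50 mm with small parts, right of the stand
- round_tin: bystander: round tin, 62 mm diameter, 27 mm high, behind the stand

How it is judged:
By the outcome, as a careful person would: the job done as asked, in the order asked, and still so for the second after the job is handed in, while the arm keeps its last pose, push and grip.
It also fails if it takes over 72 s, if anything falls off the work surface, if the arm or the gripper's body presses on something with over 40 N, if the wrist force passes 120 N, or if a joint passes its speed limit or range.

## Working session

There is one attempt and no reset: what is moved stays moved. The work goes in short steps, Python scripts to look and compute and a tool call to move; the robot and the scene stay as the last step left them, time stands still between calls to the robot, and variables do not carry over. Pictures are saved under pics/ and viewed, at most 10 in all, crops included, and the job is handed in when it is done.

Besides the shell and the picture viewer there is one more tool, called as name(argument=value, ...) on one line, values as JSON. send_rows: Moves the arm, as the interface text tells. Its arguments: {"type":"object","properties":{"motion":{"type":"array","items":{"type":"number"}}},"required":["motion"]}

```bash
mkdir -p pics; ls; python3 - <<'E'
from cell import arm
import cv2
s=arm.sense(); print(s)
for n in("top","side"):
    c=arm.camera(n); cv2.imwrite(f"pics/{n}0.png",c["color"][:,:,::-1]); print(n,c["camera_matrix"].tolist(),c["rvec"],c["tvec"])
E
```

```text
pics
{'clock': 0.0, 'joint_positions': array([ 1.25439093e+00,  4.80822533e-01,  1.59688864e+00, -3.59303823e-05,
        1.06503975e+00, -4.66181382e-02]), 'joint_vel': array([-0.00108126,  0.0011791 ,  0.00014777,  0.00103647,  0.00149621,
       -0.00045403]), 'joint_torque': array([-3.15436686e-03, -9.50668573e+01, -4.30166745e+01, -2.53501958e-04,
        1.25108950e-02, -1.49394368e-04]), 'tool_pos': array([173.11269373, 626.0823002 , 208.97291316]), 'tcp_rot': array([-3.14043417e+00, -2.25992899e-05,  2.87182281e+00]), 'contact_force': array([ 0.50836947,  0.08929392, -0.53039923]), 'moment': array([ 0.00372674, -0.02809701,  0.01317409]), 'gripper_force': 0.0, 'width': 85.4358734186903}
top [[502.87605164137955, 0.0, 284.5057742833047], [0.0, 502.87605164137955, 213.40929752617615], [0.0, 0.0, 1.0]] [ 2.18039052 -2.15828083  0.079934  ] [ -29.56533681  548.97303216 1299.56034612]
side [[391.41800222655553, 0.0, 278.27146500745766], [0.0, 391.41800222655553, 213.3432867815238], [0.0, 0.0, 1.0]] [ 2.30152853 -0.03914456  0.01124831] [-572.60464633   93.36093429  955.25625899]
```

View pics/top0.png

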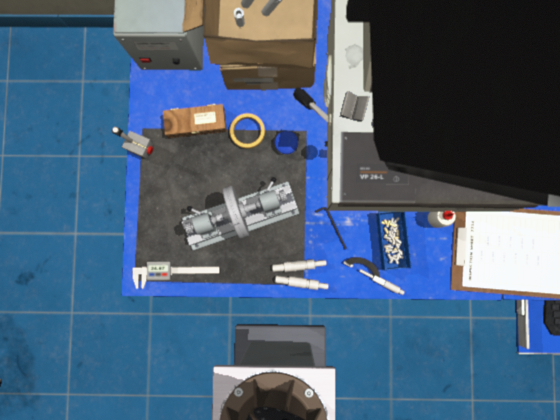

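View pics/side0.png

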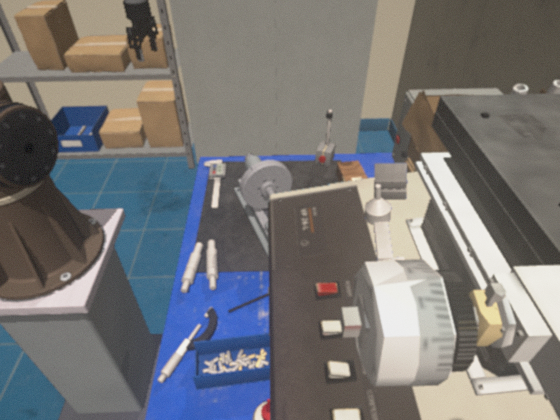

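Top view: rotor at about (236,212), with the bed running from (190,240) to (297,190) and the levers on its upper (world +x) side. The side view shows the rotor at (266,185), with the tall machine to its right.

```bash
cat > h.py <<'E'
import numpy as np,cv2
from scipy.spatial.transform import Rotation as R
from cell import arm
def ray(c,uv,T=None):
    "origin and direction in world"
    K=c["camera_matrix"]; d=np.linalg.inv(K)@np.array([uv[0],uv[1],1.])
    if T is not None: return T[:3,3],T[:3,:3]@d
    Rm=cv2.Rodrigues(np.array(c["rvec"],float))[0]; return -Rm.T@np.array(c["tvec"]).ravel(),Rm.T@d
def plane(o,d,z): return o+d*(z-o[2])/d[2]
def tool():
    s=arm.sense(); T=np.eye(4); T[:3,:3]=R.from_euler("xyz",s["tcp_rot"]).as_matrix(); T[:3,3]=s["tool_pos"]; return T
def proj(c,p,T=None):
    if T is not None:
        q=np.linalg.inv(T)@np.append(p,1); k=c["camera_matrix"]@q[:3]; return k[:2]/k[2]
    return cv2.projectPoints(np.array([p],float),np.array(c["rvec"],float),np.array(c["tvec"],float),c["camera_matrix"],None)[0].ravel()
E
python3 - <<'E'
from h import *
c=arm.camera("top"); 
for uv,z in [((236,212),183),((190,240),42),((297,200),42),((285,142),27),((370,120),250)]: print(uv,plane(*ray(c,uv),z).round())
print(proj(c,[0,0,0]),ray(c,(0,0))[0])
im=c["color"][160:265,165:315]; cv2.imwrite("pics/crop.png",cv2.resize(im,None,fx=5,fy=5,interpolation=cv2.INTER_CUBIC)[:,:,::-1])
w=arm.camera("wrist"); print(w["mount"],w["camera_matrix"])
E
```

```text
(236, 212) [537.  86. 183.]
(190, 240) [476. 220.  42.]
(297, 200) [583. -56.  42.]
(285, 142) [740. -23.  27.]
(370, 120) [ 739. -214.  250.]
[273.06521295 425.83913327] [ 432.80026488  -43.76207819 1342.33803627]
[[ 7.05448186e-04 -9.48198840e-01 -3.17676663e-01  8.08005851e+01]
 [ 9.99999194e-01  3.33408803e-04  1.22549064e-03 -6.54963603e-01]
 [-1.05609261e-03 -3.17677271e-01  9.48198310e-01 -1.64858679e+02]
 [ 0.00000000e+00  0.00000000e+00  0.00000000e+00  1.00000000e+00]] [[306.21654315   0.         277.12839646]
 [  0.         306.21654315 213.35793293]
 [  0.           0.           1.        ]]
```

View pics/crop.png

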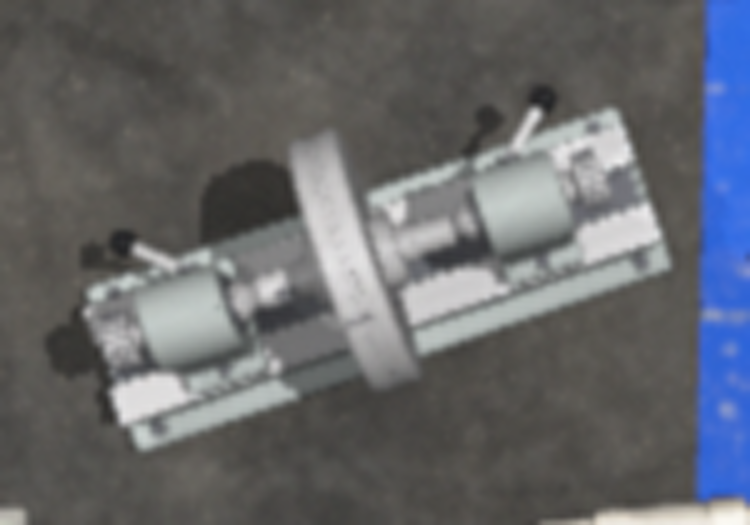

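The crop shows the bed corners at about (85,290), (140,450), (668,268) and (615,112), and the rotor rim running from (313,135) to (398,385). The index line is at (357,320).

```bash
python3 - <<'E'
from h import *
c=arm.camera("top")
P=[plane(*ray(c,np.array(p)/5+[165,160]),42) for p in [(85,290),(140,450),(668,268),(615,112)]]
P=np.array(P);print(P.round())
ctr=P.mean(0); y=(P[0]+P[1]-P[2]-P[3])/2; x=(P[0]+P[3]-P[1]-P[2])/2
print(ctr,np.linalg.norm(y),np.linalg.norm(x),np.degrees(np.arctan2(-y[0],y[1])),np.degrees(np.arctan2(x[1],x[0])))
for p in [(313,135),(398,385)]: print(plane(*ray(c,np.array(p)/5+[165,160]),118))
print(plane(*ray(c,np.array((357,320))/5+[165,160]),175))
E
```

```text
[[533. 242.  42.]
 [450. 211.  42.]
 [548. -61.  42.]
 [629. -32.  42.]]
[540.00649508  90.10294347  42.        ] 290.03089778610524 87.28454157142882 19.43303458277287 19.84585340589071
[604.81701716 115.30871491 118.        ]
[482.3021224   71.25334524 118.        ]
[510.07311783  85.56156151 175.        ]
```

send_rows(motion=[-0.03,-0.025,-0.02,0,0,-2,1,-0.499,-0.415,-0.08,0,0,-35,1,-0.499,-0.415,-0.08,0,0,-35,1,-0.499,-0.415,-0.08,0,0,-35,1,-0.499,-0.415,-0.08,0,0,-35,1,-0.499,-0.415,-0.08,0,0,-35,1,-0.499,-0.415,-0.08,0,0,-35,1,-0.499,-0.415,-0.08,0,0,-35,1,-0.499,-0.415,-0.08,0,0,-35,1,-0.499,-0.415,-0.08,0,0,-35,1,-0.499,-0.415,-0.08,0,0,-35,1,-0.499,-0.415,-0.08,0,0,-35,1,-0.499,-0.415,-0.08,0,0,-35,1,-0.499,-0.415,-0.08,0,0,-35,1,-0.499,-0.415,-0.08,0,0,-35,1,-0.499,-0.415,-0.08,0,0,-35,1,-0.499,-0.415,-0.08,0,0,-35,0.8,-0.499,-0.415,-0.08,0,0,-35,0.8,-0.499,-0.415,-0.08,0,0,-35,0.8,-0.499,-0.415,-0.08,0,0,-35,0.8])

```text
clock: 1.92
tool_pos: [542.8, 94.4, 289.4]
tcp_rot: [3.141, -0.001, -2.8]
contact_force: [-0.0, 0.3, 0.1]
width: 68.2
gripper_force: 0.0
```

```bash
python3 - <<'E'
from h import *
s=arm.sense();print(s["clock"],s["tool_pos"],np.degrees(s["tcp_rot"]),s["joint_positions"],s["contact_force"],s["moment"],s["width"])
T=tool();w=arm.camera("wrist")
cv2.imwrite("pics/w1.png",w["color"][:,:,::-1])
E
```

```text
1.9167 [542.76882639  94.37079863 289.39820771] [ 1.79974137e+02 -3.50498758e-02 -1.60417882e+02] [ 1.16903647e-01  2.66313277e-01  1.72334239e+00  3.32257614e-04
  1.15263400e+00 -1.79580001e+00] [-0.01346959  0.2652349   0.08359641] [ 0.01402837  0.01443948 -0.03310796] 68.1678867448617
```

View pics/w1.png

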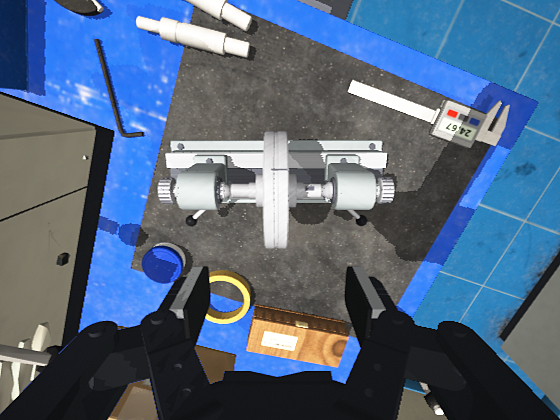

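The wrist view shows the rotor rim at columns 264–288 and rows about 132–248. The bed lies level in the image, so the yaw matches well, and the index line is at (275,~170).

```bash
python3 - <<'E'
from h import *
T=tool();w=arm.camera("wrist");g=cv2.cvtColor(w["color"],cv2.COLOR_RGB2GRAY).astype(int)
print("col",g[124:142,273:279].mean(1).round().tolist()); print(g[238:258,273:279].mean(1).round().tolist())
for r in (136,240): print("row",r,g[r,256:298].tolist())
def edge(a): d=np.abs(np.diff(a));i=d.argmax();return i+.5
t=124+edge(g[124:142,273:279].mean(1)); b=238+edge(g[238:258,273:279].mean(1)); print(t,b)
M=w["mount"]; K=np.linalg.inv(w["camera_matrix"])
def d(v): 
    q=M[:3,:3]@K@np.array([276,v,1.]); q=q[[0,2]]; return q/np.linalg.norm(q)
a,e=d(t+.5),d(b+.5); h=np.arccos(a@e)/2; m=(a+e)/np.linalg.norm(a+e); C=M[[0,2],3]
print("axis in tool xz",C+m*65/np.sin(h), "by z plane", C+m*((T[2,3]-118-C[1])/m[1]))
for v,u1,u2,z in((136,264,288.5,118),(240,264,288.5,118)):
    for u in(u1,u2):
        q=M[:3,:3]@K@np.array([u,v,1.]); p=M[:3,3]+q*((T[2,3]-z-M[2,3])/q[2]); print("y",p)
# stand bed edges at z=42: left/right end
for u,v in((167,147),(167,160),(387,147),(387,160)):
    q=M[:3,:3]@K@np.array([u,v,1.]); p=M[:3,3]+q*((T[2,3]-42-M[2,3])/q[2]); print("bed",p)
# bed front edge slope
for u in (180,210,345,375): print(u,[int(i) for i in np.abs(np.diff(g[130:175,u])).argsort()[-3:]+130])
E
```

```text
col [86.0, 85.0, 84.0, 84.0, 86.0, 84.0, 81.0, 92.0, 120.0, 134.0, 141.0, 150.0, 163.0, 169.0, 172.0, 174.0, 175.0, 174.0]
[219.0, 216.0, 212.0, 208.0, 203.0, 193.0, 196.0, 193.0, 181.0, 135.0, 114.0, 111.0, 104.0, 106.0, 101.0, 101.0, 110.0, 106.0, 102.0, 105.0]
row 136 [80, 79, 80, 84, 86, 86, 82, 110, 162, 175, 173, 171, 171, 169, 167, 167, 168, 159, 153, 168, 163, 163, 173, 176, 174, 173, 172, 170, 168, 162, 139, 90, 74, 82, 82, 79, 81, 85, 83, 80, 80, 79]
row 240 [112, 119, 114, 112, 111, 112, 107, 123, 184, 227, 232, 231, 230, 229, 229, 229, 232, 211, 184, 227, 228, 217, 204, 227, 225, 227, 229, 231, 233, 235, 207, 149, 122, 122, 109, 112, 113, 108, 107, 108, 111, 111]
131.5 246.5
axis in tool xz [ -5.85921826 178.44434627] by z plane [ -4.0911481  171.48306001]
y [ 55.5764462  -14.7786765  171.48306001]
y [ 55.59337465  11.38826278 171.48306001]
y [-65.11246191 -16.33995437 171.48306001]
y [-65.10168418  12.8998869  171.48306001]
bed [  35.51394578 -146.46496329  247.48306001]
bed [  18.36370006 -148.41497385  247.48306001]
bed [ 35.69463921 144.83601169 247.48306001]
bed [ 18.53729966 146.80784039 247.48306001]
180 [152, 140, 142]
210 [155, 157, 149]
345 [155, 153, 149]
375 [151, 140, 149]
```

send_rows(motion=[-0.004,-0.0015,0.04,0,0,0,0.7,-0.004,-0.0015,0.08,0,0,0,0.7,-0.004,-0.0015,0.11,0,0,0,0.7,-0.004,-0.0015,0.13,0,0,0,0.7,-0.004,-0.0015,0.14,0,0,0,0.7,-0.004,-0.0015,0.14,0,0,0,0.7,-0.004,-0.0015,0.14,0,0,0,0.7])

```text
clock: 2.6
tool_pos: [548.0, 94.0, 150.2]
tcp_rot: [-3.142, 0.0, -2.8]
contact_force: [0.2, -0.6, 0.5]
width: 60.1
gripper_force: 0.0
```

send_rows(motion=[0,0,0,0,0,0,0,0,0,0,0,0,0,0,0,0,0,0,0,0,0,0,0,0,0,0,0,0,0,0,0,0,0,0,0,0,0,0,0,0,0,0,0,0,0,0,0,0,0])

```text
clock: 3.18
tool_pos: [548.3, 94.5, 151.2]
tcp_rot: [3.141, 0.002, -2.801]
contact_force: [-5.7, 10.2, 14.1]
width: 22.0
gripper_force: 59.0
```

```bash
cat >> h.py <<'E'
A=np.array([546.5,93.5,118.])
ay=np.array([-np.sin(np.radians(19.6)),np.cos(np.radians(19.6)),0])
def rep():
    s=arm.sense();T=tool();F=s["contact_force"];M=s["moment"];r=(s["tool_pos"]-A)/1000
    z=T[:3,2]; ax=np.cross(ay,[0,0,1.]) # stand x
    tilt=np.degrees(np.arctan2(-z@ax,-z[2]))  # gripper towards +stand x: positive
    print("t%.2f tilt %.2f pos %s w%.1f g%.0f Ft %s Mt %s"%(s["clock"],tilt,s["tool_pos"].round(1),s["width"],s["gripper_force"],(T[:3,:3].T@F).round(2),(T[:3,:3].T@M).round(3)),
      "r",(r*1000@ax).round(1),(r[2]*1000).round(1),"M.ay %.3f rxF %.3f sum %.3f"%(M@ay,np.cross(r,F)@ay,M@ay+np.cross(r,F)@ay),"q",s["joint_positions"].round(2))
E
python3 -c "
from h import *
rep()"
```

```text
t3.18 tilt -0.13 pos [548.3  94.5 151.2] w22.0 g59 Ft [  1.91  11.57 -14.06] Mt [-1.97   0.326 -0.023] r 2.0 33.2 M.ay 0.324 rxF -0.093 sum 0.231 q [ 0.12  0.42  1.87  0.    0.85 -1.8 ]
```

send_rows(motion=[0,0.0007,-0.001,0,0,0,0,0,0.0007,-0.001,0,0,0,0])

```text
clock: 3.35
tool_pos: [547.9, 94.4, 151.3]
tcp_rot: [3.142, 0.001, -2.801]
contact_force: [-1.1, 3.5, 3.7]
width: 22.2
gripper_force: 62.0
```

```bash
python3 -c "
from h import *
rep()"
```

```text
t3.35 tilt -0.07 pos [547.9  94.4 151.3] w22.2 g62 Ft [-0.18  3.65 -3.71] Mt [-0.876 -0.189 -0.027] r 1.6 33.3 M.ay -0.190 rxF 0.000 sum -0.190 q [ 0.12  0.42  1.87  0.    0.85 -1.8 ]
```

send_rows(motion=[-0.00054,0,0,0,1,0,0,-0.00108,0,2e-05,0,2,0,0,-0.00162,0,4e-05,0,3,0,0,-0.00216,0,8e-05,0,4,0,0,-0.0027,0,0.00012,0,5,0,0,-0.00324,0,0.00017,0,6,0,0,-0.00378,0,0.00023,0,7,0,0,-0.00431,0,0.0003,0,8,0,0])

```text
clock: 4.02
tool_pos: [551.4, 95.7, 150.9]
tcp_rot: [3.141, -0.141, -2.801]
contact_force: [-4.3, 3.5, 4.6]
width: 22.0
gripper_force: 62.1
```

```bash
python3 -c "
from h import *
rep()"
```

```text
t4.02 tilt 8.09 pos [551.4  95.7 150.9] w22.0 g62 Ft [ 3.49  4.72 -4.18] Mt [-0.965  0.23  -0.076] r 5.4 32.9 M.ay 0.229 rxF -0.119 sum 0.110 q [ 0.14  0.5   1.74 -0.03  1.04 -1.76]
```

send_rows(motion=[-0.00054,0,0,0,1,0,0,-0.00108,0,2e-05,0,2,0,0,-0.00162,0,4e-05,0,3,0,0,-0.00216,0,8e-05,0,4,0,0,-0.0027,0,0.00012,0,5,0,0,-0.00324,0,0.00017,0,6,0,0,-0.00378,0,0.00023,0,7,0,0,-0.00431,0,0.0003,0,8,0,0])

```text
clock: 4.68
tool_pos: [555.5, 97.2, 149.9]
tcp_rot: [3.141, -0.281, -2.801]
contact_force: [-3.8, 4.4, 2.7]
width: 22.1
gripper_force: 61.8
```

```bash
python3 -c "
from h import *
rep()"
```

```text
t4.68 tilt 16.09 pos [555.5  97.2 149.9] w22.1 g62 Ft [ 2.77  5.4  -1.99] Mt [-0.759 -0.064 -0.023] r 9.7 31.9 M.ay -0.065 rxF -0.093 sum -0.159 q [ 0.15  0.59  1.61 -0.05  1.22 -1.73]
```

```bash
cat > m.py <<'E'
import sys
from h import *
s=arm.sense();T=tool();Ft=T[:3,:3].T@s["contact_force"];Mt=T[:3,:3].T@s["moment"]
z=T[:3,2]; ax=np.cross(ay,[0,0,1.]); tilt=np.degrees(np.arctan2(-z@ax,-z[2])); r=s["tool_pos"]-A
open("log.txt","a").write("%s %.3f %.4f %.4f %.4f %.4f %.4f\n"%(sys.argv[1],tilt,Ft[0],Mt[1],Ft[1],Ft[2],Mt[0]))
print("t%.2f tilt %.2f Ft %s Mt %s r %.1f %.1f tau~ %.3f q %s"%(s["clock"],tilt,Ft.round(1),Mt.round(2),r@ax,r[2],Mt[1]-.2*Ft[0],s["joint_positions"].round(2)))
E
cat > log.txt <<'E'
1 8.09 3.49 .23 4.72 -4.18 -.965
1 16.09 2.77 -.064 5.4 -1.99 -.759
E
```

send_rows(motion=[-0.00058,0,0,0,1,0,0,-0.00115,0,2e-05,0,2,0,0,-0.00173,0,5e-05,0,3,0,0,-0.0023,0,8e-05,0,4,0,0,-0.00288,0,0.00013,0,5,0,0,-0.00345,0,0.00018,0,6,0,0,-0.00402,0,0.00025,0,7,0,0,-0.00459,0,0.00032,0,8,0,0])

```text
clock: 5.35
tool_pos: [559.6, 98.6, 148.2]
tcp_rot: [3.141, -0.42, -2.801]
contact_force: [-3.4, 3.7, 1.2]
width: 21.9
gripper_force: 61.6
```

```bash
python3 m.py 1
```

```text
t5.35 tilt 24.09 Ft [ 2.3  4.6 -0.3] Mt [-0.73 -0.14  0.  ] r 14.0 30.2 tau~ -0.592 q [ 0.17  0.68  1.48 -0.07  1.4  -1.72]
```

send_rows(motion=[-0.00058,0,0,0,1,0,0,-0.00115,0,2e-05,0,2,0,0,-0.00173,0,5e-05,0,3,0,0,-0.0023,0,8e-05,0,4,0,0,-0.00288,0,0.00013,0,5,0,0,-0.00345,0,0.00018,0,6,0,0,-0.00402,0,0.00025,0,7,0,0,-0.00459,0,0.00032,0,8,0,0])

```text
clock: 6.02
tool_pos: [563.3, 100.0, 146.0]
tcp_rot: [3.141, -0.56, -2.801]
contact_force: [-4.3, 3.4, 0.6]
width: 21.7
gripper_force: 61.5
```

```bash
python3 m.py 1
```

```text
t6.02 tilt 32.11 Ft [2.8 4.7 1. ] Mt [-0.68 -0.22 -0.06] r 18.0 28.0 tau~ -0.770 q [ 0.18  0.78  1.35 -0.08  1.57 -1.71]
```

send_rows(motion=[-0.00058,0,0,0,1,0,0,-0.00115,0,2e-05,0,2,0,0,-0.00173,0,5e-05,0,3,0,0,-0.0023,0,8e-05,0,4,0,0,-0.00288,0,0.00013,0,5,0,0,-0.00345,0,0.00018,0,6,0,0,-0.00402,0,0.00025,0,7,0,0,-0.00459,0,0.00032,0,8,0,0])

```text
clock: 6.68
tool_pos: [566.8, 101.2, 143.2]
tcp_rot: [3.141, -0.7, -2.801]
contact_force: [-4.7, 3.4, -0.5]
width: 21.9
gripper_force: 61.3
```

```bash
python3 m.py 1
```

```text
t6.68 tilt 40.11 Ft [2.2 4.7 2.5] Mt [-0.73 -0.31 -0.01] r 21.7 25.2 tau~ -0.742 q [ 0.19  0.88  1.23 -0.1   1.73 -1.7 ]
```

send_rows(motion=[0.00058,0,0,0,-1,0,0,0.00115,0,2e-05,0,-2,0,0,0.00173,0,5e-05,0,-3,0,0,0.0023,0,8e-05,0,-4,0,0,0.00288,0,0.00013,0,-5,0,0,0.00345,0,0.00018,0,-6,0,0,0.00402,0,0.00025,0,-7,0,0,0.00459,0,0.00032,0,-8,0,0])

```text
clock: 7.35
tool_pos: [564.0, 100.2, 145.5]
tcp_rot: [3.141, -0.557, -2.801]
contact_force: [1.3, 5.7, -5.7]
width: 22.0
gripper_force: 61.3
```

```bash
python3 m.py -1
```

```text
t7.35 tilt 31.89 Ft [-5.7  5.   3.2] Mt [-0.77 -1.25 -0.05] r 18.7 27.5 tau~ -0.110 q [ 0.18  0.78  1.35 -0.08  1.56 -1.71]
```

send_rows(motion=[0.00058,0,0,0,-1,0,0,0.00115,0,2e-05,0,-2,0,0,0.00173,0,5e-05,0,-3,0,0,0.0023,0,8e-05,0,-4,0,0,0.00288,0,0.00013,0,-5,0,0,0.00345,0,0.00018,0,-6,0,0,0.00402,0,0.00025,0,-7,0,0,0.00459,0,0.00032,0,-8,0,0])

```text
clock: 8.02
tool_pos: [560.2, 98.9, 147.9]
tcp_rot: [3.141, -0.417, -2.801]
contact_force: [1.1, 5.7, -4.6]
width: 21.7
gripper_force: 61.3
```

```bash
python3 m.py -1
```

```text
t8.02 tilt 23.88 Ft [-4.5  5.   3. ] Mt [-0.82 -1.13  0.01] r 14.7 29.9 tau~ -0.226 q [ 0.17  0.68  1.48 -0.07  1.39 -1.72]
```

send_rows(motion=[0.00058,0,0,0,-1,0,0,0.00115,0,2e-05,0,-2,0,0,0.00173,0,5e-05,0,-3,0,0,0.0023,0,8e-05,0,-4,0,0,0.00288,0,0.00013,0,-5,0,0,0.00345,0,0.00018,0,-6,0,0,0.00402,0,0.00025,0,-7,0,0,0.00459,0,0.00032,0,-8,0,0])

```text
clock: 8.68
tool_pos: [556.2, 97.5, 149.6]
tcp_rot: [3.141, -0.277, -2.801]
contact_force: [1.6, 6.2, -3.4]
width: 22.2
gripper_force: 61.3
```

```bash
python3 m.py -1
```

```text
t8.68 tilt 15.87 Ft [-4.4  5.3  2.3] Mt [-0.89 -1.05  0.  ] r 10.5 31.6 tau~ -0.180 q [ 0.15  0.58  1.61 -0.05  1.22 -1.73]
```

send_rows(motion=[0.00058,0,0,0,-1,0,0,0.00115,0,2e-05,0,-2,0,0,0.00173,0,5e-05,0,-3,0,0,0.0023,0,8e-05,0,-4,0,0,0.00288,0,0.00013,0,-5,0,0,0.00345,0,0.00018,0,-6,0,0,0.00402,0,0.00025,0,-7,0,0,0.00459,0,0.00032,0,-8,0,0])

```text
clock: 9.35
tool_pos: [552.1, 95.9, 150.8]
tcp_rot: [3.141, -0.137, -2.801]
contact_force: [1.6, 7.0, -1.8]
width: 22.0
gripper_force: 61.4
```

```bash
python3 m.py -1
```

```text
t9.35 tilt 7.86 Ft [-4.   6.1  1.3] Mt [-1.03 -0.92 -0.08] r 6.1 32.8 tau~ -0.108 q [ 0.14  0.5   1.74 -0.03  1.04 -1.76]
```

send_rows(motion=[0.00058,0,0,0,-1,0,0,0.00115,0,2e-05,0,-2,0,0,0.00173,0,5e-05,0,-3,0,0,0.0023,0,8e-05,0,-4,0,0,0.00288,0,0.00013,0,-5,0,0,0.00345,0,0.00018,0,-6,0,0,0.00402,0,0.00025,0,-7,0,0,0.00459,0,0.00032,0,-8,0,0])

```text
clock: 10.02
tool_pos: [547.9, 94.4, 151.3]
tcp_rot: [3.141, 0.003, -2.801]
contact_force: [1.2, 6.8, -0.5]
width: 21.9
gripper_force: 61.6
```

```bash
python3 m.py -1
```

```text
t10.02 tilt -0.15 Ft [-3.4  6.   0.5] Mt [-1.21 -0.77 -0.02] r 1.6 33.3 tau~ -0.083 q [ 0.12  0.42  1.88  0.    0.85 -1.8 ]
```

send_rows(motion=[0.00058,0,0,0,-1,0,0,0.00115,0,2e-05,0,-2,0,0,0.00173,0,5e-05,0,-3,0,0,0.0023,0,8e-05,0,-4,0,0,0.00288,0,0.00013,0,-5,0,0,0.00345,0,0.00018,0,-6,0,0,0.00402,0,0.00025,0,-7,0,0,0.00459,0,0.00032,0,-8,0,0])

```text
clock: 10.68
tool_pos: [543.6, 92.8, 151.3]
tcp_rot: [3.142, 0.142, -2.801]
contact_force: [0.8, 9.6, 4.1]
width: 22.0
gripper_force: 62.0
```

```bash
python3 m.py -1
```

```text
t10.68 tilt -8.15 Ft [-4.5  8.8 -3.5] Mt [-1.57 -0.67 -0.09] r -3.0 33.3 tau~ 0.235 q [ 0.09  0.35  2.01  0.06  0.65 -1.87]
```

send_rows(motion=[0.00058,0,0,0,-1,0,0,0.00115,0,2e-05,0,-2,0,0,0.00173,0,5e-05,0,-3,0,0,0.0023,0,8e-05,0,-4,0,0,0.00288,0,0.00013,0,-5,0,0,0.00345,0,0.00018,0,-6,0,0,0.00402,0,0.00025,0,-7,0,0,0.00459,0,0.00032,0,-8,0,0])

```text
clock: 11.35
tool_pos: [539.4, 91.3, 150.5]
tcp_rot: [-3.141, 0.282, -2.8]
contact_force: [-2.2, 11.5, 9.4]
width: 22.2
gripper_force: 62.5
```

```bash
python3 m.py -1
```

```text
t11.35 tilt -16.16 Ft [-4.3 11.6 -8.6] Mt [-1.97 -0.55 -0.08] r -7.5 32.5 tau~ 0.313 q [ 0.06  0.3   2.14  0.18  0.44 -2.01]
```

send_rows(motion=[0.00058,0,0,0,-1,0,0,0.00115,0,2e-05,0,-2,0,0,0.00173,0,5e-05,0,-3,0,0,0.0023,0,8e-05,0,-4,0,0,0.00288,0,0.00013,0,-5,0,0,0.00345,0,0.00018,0,-6,0,0,0.00402,0,0.00025,0,-7,0,0,0.00459,0,0.00032,0,-8,0,0])

```text
clock: 12.02
tool_pos: [535.3, 89.8, 149.2]
tcp_rot: [-3.141, 0.422, -2.8]
contact_force: [-6.0, 12.2, 16.7]
width: 21.9
gripper_force: 63.5
```

```bash
python3 m.py -1
```

```text
t12.02 tilt -24.17 Ft [ -5.4  13.5 -15.9] Mt [-2.27 -0.6   0.03] r -11.8 31.2 tau~ 0.472 q [ 0.01  0.27  2.27  0.59  0.24 -2.44]
```

send_rows(motion=[0.00058,0,0,0,-1,0,0,0.00115,0,2e-05,0,-2,0,0,0.00173,0,5e-05,0,-3,0,0,0.0023,0,8e-05,0,-4,0,0,0.00288,0,0.00013,0,-5,0,0,0.00345,0,0.00018,0,-6,0,0,0.00402,0,0.00025,0,-7,0,0,0.00459,0,0.00032,0,-8,0,0])

```text
clock: 12.68
tool_pos: [534.9, 93.9, 168.6]
tcp_rot: [-3.135, 0.518, -2.806]
contact_force: [0.5, 1.3, 0.2]
width: 0.8
gripper_force: 0.0
```

```bash
python3 m.py -1
```

```text
t12.68 tilt -29.70 Ft [-0.9  1.   0.3] Mt [0.03 0.26 0.03] r -10.8 50.6 tau~ 0.440 q [ 0.01  0.22  2.33  1.07  0.18 -2.92]
```

```bash
python3 - <<'E'
from h import *
s=arm.sense();print(s["width"],s["tool_pos"],s["contact_force"],s["joint_positions"],s["joint_vel"])
w=arm.camera("wrist");c=arm.camera("side");t=arm.camera("top")
a=cv2.resize(w["color"],(400,300));b=cv2.resize(c["color"][120:270,180:380],(400,300));d=cv2.resize(t["color"][130:280,150:350],(400,300))
cv2.imwrite("pics/p3.png",np.vstack([np.hstack([a,b]),np.hstack([d,d])])[:,:,::-1])
E
```

```text
0.8012534468110041 [534.88495336  93.8893833  168.6104386 ] [0.51632791 1.27353413 0.17752589] [ 0.00513833  0.22407401  2.33471811  1.06822311  0.17740169 -2.92184639] [ 0.03967615 -0.13613546  0.02019851  0.05883981 -0.00823667 -0.00033646]
```

View pics/p3.png

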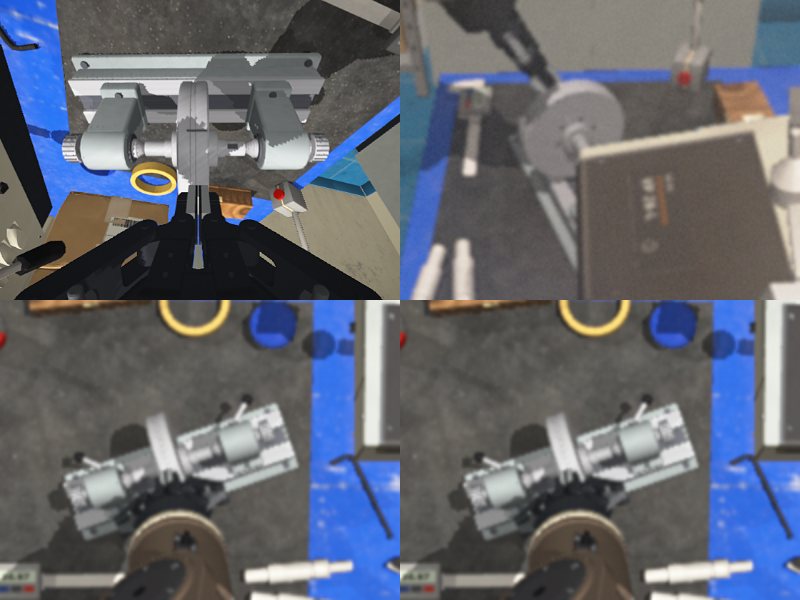

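The arm hit the wrist singularity and the J6 limit near −25° tilt, so the fingers slid off the rim and shut; the rotor is in place in the pictures. Next I fit the pull from the data taken before the slip.

```bash
head -n -1 log.txt > good.txt; cat > fit.py <<'E'
import numpy as np,sys
D=np.loadtxt("good.txt")
D=D[np.abs(D[:,5])<10]
s,t,fx,my=D[:,0],np.radians(D[:,1]),D[:,2],D[:,3]
def go(cols,names,y=my):
    X=np.stack(cols,1);p,_,_,sv=np.linalg.lstsq(X,y,rcond=None);res=y-X@p
    C=np.linalg.inv(X.T@X)*res.var()*len(y)/max(1,len(y)-len(p))
    i=names.index("sin");a,b=p[i],p[i+1]
    print(dict(zip(names,p.round(3))),"se",np.sqrt(np.diag(C)).round(3),"amp %.3f"%np.hypot(a,b),"rms %.3f"%res.std(),
     "tilt for heavy down %.0f"%np.degrees(np.arctan2(-b,a)+np.pi))
o=np.ones_like(s)
go([fx,-s,np.sin(t),np.cos(t)],["L","drag","sin","cos"])
go([fx,-s,np.sin(t),np.cos(t),o],["L","drag","sin","cos","off"])
go([fx,np.sin(t),np.cos(t)],["L","sin","cos"],my+.34*s)
for L in(.2,.21,.22,.23,.24): go([-s,np.sin(t),np.cos(t)],["drag","sin","cos"],my-L*fx)
print(np.c_[s,D[:,1],my-.22*fx].round(2).tolist())
E
python3 fit.py
```

```text
{'L': np.float64(0.042), 'drag': np.float64(-0.364), 'sin': np.float64(-0.889), 'cos': np.float64(-0.248)} se [0.027 0.103 0.066 0.022] amp 0.923 rms 0.035 tilt for heavy down 344
{'L': np.float64(0.042), 'drag': np.float64(-0.366), 'sin': np.float64(-0.888), 'cos': np.float64(-0.243), 'off': np.float64(-0.005)} se [0.036 0.134 0.086 0.374 0.376] amp 0.921 rms 0.035 tilt for heavy down 345
{'L': np.float64(0.226), 'sin': np.float64(-0.562), 'cos': np.float64(-0.176)} se [0.009 0.113 0.048] amp 0.589 rms 0.090 tilt for heavy down 343
{'drag': np.float64(0.229), 'sin': np.float64(-0.627), 'cos': np.float64(-0.179)} se [0.031 0.105 0.041] amp 0.652 rms 0.079 tilt for heavy down 344
{'drag': np.float64(0.267), 'sin': np.float64(-0.61), 'cos': np.float64(-0.175)} se [0.032 0.11  0.043] amp 0.635 rms 0.083 tilt for heavy down 344
{'drag': np.float64(0.304), 'sin': np.float64(-0.594), 'cos': np.float64(-0.17)} se [0.034 0.116 0.045] amp 0.618 rms 0.087 tilt for heavy down 344
{'drag': np.float64(0.342), 'sin': np.float64(-0.577), 'cos': np.float64(-0.166)} se [0.035 0.121 0.047] amp 0.600 rms 0.091 tilt for heavy down 344
{'drag': np.float64(0.379), 'sin': np.float64(-0.561), 'cos': np.float64(-0.161)} se [0.037 0.127 0.049] amp 0.583 rms 0.096 tilt for heavy down 344
[[1.0, 8.09, -0.54], [1.0, 16.09, -0.67], [1.0, 24.09, -0.64], [1.0, 32.11, -0.83], [1.0, 40.11, -0.79], [-1.0, 31.89, 0.0], [-1.0, 23.88, -0.14], [-1.0, 15.87, -0.09], [-1.0, 7.86, -0.03], [-1.0, -0.15, -0.01], [-1.0, -8.15, 0.33], [-1.0, -16.16, 0.4]]
```

```bash
cat >> h.py <<'E'
ax=np.cross(ay,[0,0,1.])
def pose(tilt,d,A=np.array([547.5,94.2,118.])):
    "tool pose: gripper tilted to stand +x by tilt deg, TCP d mm from axis"
    R0=np.stack([-ax,ay,[0,0,-1.]],1); Rt=R.from_rotvec(ay*np.radians(tilt)).as_matrix()@R0
    T=np.eye(4);T[:3,:3]=Rt;T[:3,3]=A-d*Rt[:,2];return T
def delta(T0,T1):
    D=np.linalg.inv(T0)@T1; print("shift m",(D[:3,3]/1000).round(4),"rot",np.degrees(R.from_matrix(D[:3,:3]).as_rotvec()).round(2))
E
python3 - <<'E'
from h import *
delta(tool(),pose(-29.7,110)); delta(tool(),pose(0,110)); delta(pose(0,110),pose(20,110));delta(pose(0,110),pose(40,110))
E
```

```text
shift m [ 0.0152 -0.0048 -0.0596] rot [-0.56  0.08 -0.27]
shift m [-0.0393 -0.0044 -0.0451] rot [-0.48 29.78 -0.4 ]
shift m [-0.0376  0.      0.0066] rot [-0. 20. -0.]
shift m [-0.0707  0.      0.0257] rot [-0. 40. -0.]
```

send_rows(motion=[0,0,-0.02,0,0,0,0.3,0,0,-0.05,0,0,0,0.6,0,0,-0.07,0,0,0,0.7,-0.01,-0.003,-0.065,0,6,0,0.7,-0.02,-0.004,-0.055,0,12,0,0.7,-0.03,-0.004,-0.05,0,20,0,0.7,-0.0393,-0.0044,-0.0451,-0.5,29.8,-0.4,0.7,-0.0393,-0.0044,-0.0451,-0.5,29.8,-0.4,0.7,-0.0393,-0.0044,-0.0451,-0.5,29.8,-0.4,0.7,-0.0393,-0.0044,-0.0451,-0.5,29.8,-0.4,0.7])

```text
clock: 13.67
tool_pos: [548.4, 94.7, 226.4]
tcp_rot: [3.141, -0.001, -2.799]
contact_force: [-0.4, -0.3, -1.3]
width: 60.0
gripper_force: 0.0
```

```bash
cat > base.py <<'E'
from h import *
X=[]
for i in range(6):
    s=arm.sense();T=tool();X.append(np.r_[T[:3,:3].T@s["contact_force"],T[:3,:3].T@s["moment"]])
    if i<5: arm.camera("top")
X=np.array(X);z=T[:3,2]
tilt=np.degrees(np.arctan2(-z@ax,-z[2]))
print("t",s["clock"],"tilt %.1f"%tilt,"mean",X.mean(0).round(3),"sd",X.std(0).round(3),"w",s["width"],"q",s["joint_positions"].round(2),"pos",s["tool_pos"].round(1))
open("base.txt","a").write("%.2f %.4f %.4f\n"%(tilt,X[:,0].mean(),X[:,4].mean()))
E
python3 base.py; python3 -c "
from h import *
delta(tool(),pose(0,110))"
```

```text
t 13.9167 tilt 0.0 mean [ 0.274  0.061  0.191 -0.003  0.012 -0.001] sd [0.654 0.41  0.668 0.031 0.037 0.026] w 59.718321441621484 q [ 0.11  0.33  1.8   0.    1.02 -1.8 ] pos [546.1  93.6 227.6]
shift m [-0.0015  0.0001 -0.0004] rot [ 0.04 -0.01 -0.05]
```

```bash
python3 - <<'E'
from h import *
X=[];V=[]
for i in range(6):
    s=arm.sense();X.append(s["joint_torque"]);V.append(s["joint_vel"]);arm.camera("top")
X=np.array(X);print(X.mean(0).round(3),X.std(0).round(4),np.std(V,0).round(4));print(X.round(2))
E
```

```text
[ 5.5000e-02 -7.7655e+01 -4.1474e+01  2.1000e-02 -5.0000e-02 -1.7000e-02] [0.1008 0.5257 0.0962 0.0097 0.0303 0.0062] [0.0011 0.0022 0.0021 0.0014 0.0021 0.0012]
[[ 2.300e-01 -7.677e+01 -4.168e+01  4.000e-02 -1.000e-01 -3.000e-02]
 [ 1.300e-01 -7.723e+01 -4.147e+01  3.000e-02 -8.000e-02 -2.000e-02]
 [ 6.000e-02 -7.761e+01 -4.140e+01  2.000e-02 -5.000e-02 -2.000e-02]
 [ 0.000e+00 -7.791e+01 -4.140e+01  2.000e-02 -4.000e-02 -1.000e-02]
 [-3.000e-02 -7.813e+01 -4.143e+01  1.000e-02 -2.000e-02 -1.000e-02]
 [-6.000e-02 -7.828e+01 -4.147e+01  1.000e-02 -1.000e-02 -1.000e-02]]
```

send_rows(motion=[-0.0128,0,0.0007,0,6.7,0,0.7,-0.0252,0,0.003,0,13.3,0,0.7,-0.0376,0,0.0066,0,20,0,0.7,-0.049,0,0.0117,0,26.6,0,0.7,-0.06,0,0.018,0,33.3,0,0.7,-0.0707,0,0.0257,0,40,0,0.7,-0.0707,0,0.0257,0,40,0,0.7])

```text
clock: 14.8
tool_pos: [613.3, 118.4, 188.6]
tcp_rot: [3.137, -0.724, -2.796]
contact_force: [-1.2, 0.4, -6.5]
width: 59.8
gripper_force: 0.0
```

```bash
python3 base.py;  python3 base.py; python3 -c "
from h import *
delta(tool(),pose(40,33));c=arm.camera('top');t=arm.camera('side')
cv2.imwrite('pics/p4.png',np.hstack([cv2.resize(c['color'][130:280,150:350],(400,300)),cv2.resize(t['color'][60:270,150:430],(400,300))])[:,:,::-1])"
```

```text
t 15.05 tilt 39.8 mean [-0.126 -0.012  0.53   0.023 -0.332 -0.033] sd [1.544 0.487 2.277 0.026 0.041 0.017] w 60.038746309827026 q [ 0.2   0.9   1.02 -0.1   1.91 -1.71] pos [614.1 117.6 204.5]
t 15.3 tilt 39.9 mean [ 0.091  0.247 -0.372  0.003 -0.293  0.013] sd [0.64  0.32  0.671 0.032 0.012 0.021] w 59.81490231366136 q [ 0.2   0.9   1.02 -0.1   1.91 -1.71] pos [614.  117.6 204.3]
shift m [-0.0012  0.0002  0.0784] rot [ 0.03  0.15 -0.03]
```

View pics/p4.png

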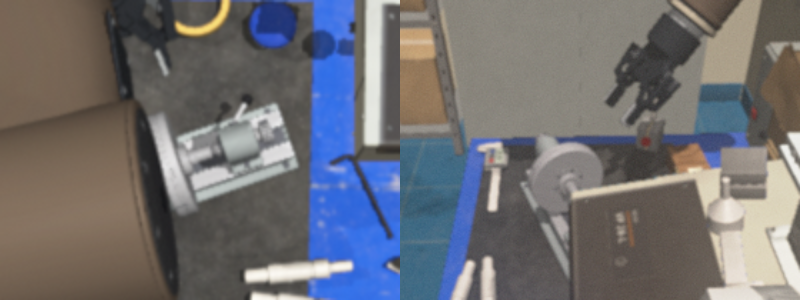

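The gripper is clear on the far side and nothing is disturbed. The free-air moment has a tilt offset of about −0.47·sin(tilt), which I'll subtract. Next I regrip at +40°.

send_rows(motion=[-0.0006,0.0005,0.03,0,0,0,0.7,-0.0012,0.0009,0.055,0,0,0,0.7,-0.0012,0.0009,0.07,0,0,0,0.7,-0.0012,0.0009,0.077,0,0,0,0.7,-0.0012,0.0009,0.077,0,0,0,0.7,-0.0012,0.0009,0.077,0,0,0,0,-0.0012,0.0009,0.077,0,0,0,0,-0.0012,0.0009,0.077,0,0,0,0,-0.0012,0.0009,0.077,0,0,0,0,-0.0012,0.0009,0.077,0,0,0,0,-0.0012,0.0009,0.077,0,0,0,0,-0.0012,0.0009,0.077,0,0,0,0,-0.0012,0.0009,0.077,0,0,0,0])

```text
clock: 16.48
tool_pos: [569.1, 102.1, 142.8]
tcp_rot: [-3.141, -0.697, -2.8]
contact_force: [5.7, -1.3, 4.6]
width: 21.8
gripper_force: 59.6
```

```bash
cat > st.py <<'E'
import sys
from h import *
X=[];N=8
for i in range(N):
    s=arm.sense();T=tool();X.append(np.r_[T[:3,:3].T@s["contact_force"],T[:3,:3].T@s["moment"]])
    if i<N-1: arm.camera("top")
X=np.array(X);m=X.mean(0);z=T[:3,2];tilt=np.degrees(np.arctan2(-z@ax,-z[2]))
myc=m[4]+.466*np.sin(np.radians(tilt)); r=s["tool_pos"]-A
print("t%.2f"%s["clock"],"tilt %.1f"%tilt,"F",m[:3].round(2),"M",m[3:].round(3),"w %.1f"%s["width"],"r %.1f %.1f"%(r@ax,r[2]),"tau %.3f"%(myc-.22*m[0]),"q5,6",s["joint_positions"][4:].round(2))
if len(sys.argv)>1: open("stat.txt","a").write("%s %.2f %.4f %.4f %.4f %.4f\n"%(sys.argv[1],tilt,m[0],myc,X[0,0],X[0,4]+.466*np.sin(np.radians(tilt))))
E
python3 st.py
```

```text
t16.83 tilt 39.9 F [ 0.34 -3.85 -7.13] M [ 0.72  -0.189 -0.003] w 21.9 r 24.2 24.8 tau 0.035 q5,6 [ 1.73 -1.7 ]
```

send_rows(motion=[0.00115,-0.0003,2e-05,0,-2,0,0,0.0023,-0.0003,8e-05,0,-4,0,0,0.00345,-0.0003,0.00018,0,-6,0,0,0.00459,-0.0003,0.00032,0,-8,0,0,0.00459,-0.0003,0.00032,0,-8,0,0])

```text
clock: 17.25
tool_pos: [565.3, 100.8, 146.2]
tcp_rot: [-3.141, -0.555, -2.8]
contact_force: [4.6, 0.3, 6.1]
width: 21.9
gripper_force: 65.2
```

```bash
python3 st.py -1
```

```text
t17.60 tilt 32.1 F [  4.57  -2.   -15.48] M [0.397 0.438 0.009] w 21.9 r 20.3 28.0 tau -0.320 q5,6 [ 1.57 -1.71]
```

send_rows(motion=[0.00115,0,2e-05,0,-2,0,0,0.0023,0,8e-05,0,-4,0,0,0.00345,0,0.00018,0,-6,0,0,0.00459,0,0.00032,0,-8,0,0,0.00459,0,0.00032,0,-8,0,0])

```text
clock: 18.02
tool_pos: [561.9, 99.5, 148.5]
tcp_rot: [-3.141, -0.416, -2.8]
contact_force: [5.5, 1.1, 11.5]
width: 21.8
gripper_force: 65.8
```

```bash
python3 st.py -1
```

```text
t18.37 tilt 24.0 F [  4.88  -1.39 -19.52] M [0.284 0.665 0.009] w 21.4 r 16.5 30.5 tau -0.218 q5,6 [ 1.4  -1.72]
```

send_rows(motion=[0.00115,0,2e-05,0,-2,0,0,0.0023,0,8e-05,0,-4,0,0,0.00345,0,0.00018,0,-6,0,0,0.00459,0,0.00032,0,-8,0,0,0.00459,0,0.00032,0,-8,0,0])

```text
clock: 18.78
tool_pos: [558.1, 98.1, 150.4]
tcp_rot: [-3.141, -0.276, -2.8]
contact_force: [4.1, 0.6, 16.0]
width: 21.9
gripper_force: 66.3
```

```bash
python3 st.py -1
```

```text
t19.13 tilt 16.0 F [  4.88  -1.27 -24.29] M [0.193 0.839 0.015] w 21.9 r 12.4 32.3 tau -0.105 q5,6 [ 1.22 -1.73]
```

send_rows(motion=[0.00115,0,2e-05,0,-2,0,0,0.0023,0,8e-05,0,-4,0,0,0.00345,0,0.00018,0,-6,0,0,0.00459,0,0.00032,0,-8,0,0,0.00459,0,0.00032,0,-8,0,0])

```text
clock: 19.55
tool_pos: [554.1, 96.7, 151.7]
tcp_rot: [-3.141, -0.135, -2.8]
contact_force: [3.0, 1.1, 22.5]
width: 22.1
gripper_force: 67.0
```

```bash
python3 st.py -1
```

```text
t19.90 tilt 8.0 F [  5.38   0.04 -31.12] M [ 0.059  1.059 -0.007] w 21.8 r 8.2 33.7 tau -0.060 q5,6 [ 1.04 -1.76]
```

send_rows(motion=[0.00115,0,2e-05,0,-2,0,0,0.0023,0,8e-05,0,-4,0,0,0.00345,0,0.00018,0,-6,0,0,0.00459,0,0.00032,0,-8,0,0,0.00459,0,0.00032,0,-8,0,0])

```text
clock: 20.32
tool_pos: [550.0, 95.2, 152.5]
tcp_rot: [-3.141, 0.005, -2.8]
contact_force: [-2.3, 1.7, 31.1]
width: 21.7
gripper_force: 68.0
```

```bash
python3 st.py -1
```

```text
t20.67 tilt -0.1 F [  5.67   1.22 -41.  ] M [-0.146  1.27   0.014] w 22.0 r 3.8 34.4 tau 0.022 q5,6 [ 0.85 -1.8 ]
```

send_rows(motion=[0.00115,0,2e-05,0,-2,0,0,0.0023,0,8e-05,0,-4,0,0,0.00345,0,0.00018,0,-6,0,0,0.00459,0,0.00032,0,-8,0,0,0.00459,0,0.00032,0,-8,0,0])

```text
clock: 21.08
tool_pos: [546.4, 93.9, 152.5]
tcp_rot: [-3.141, 0.146, -2.8]
contact_force: [-4.8, 3.3, 38.4]
width: 21.6
gripper_force: 69.6
```

```bash
python3 st.py -1
```

```text
t21.43 tilt -8.2 F [  2.51   2.98 -48.18] M [-0.35   0.648  0.244] w 22.3 r -0.0 34.4 tau 0.030 q5,6 [ 0.65 -1.87]
```

send_rows(motion=[0,0,-0.001,0,0,0,0,0,0,-0.002,0,0,0,0.4,0,0,-0.002,0,0,0,0.5,0,0,-0.002,0,0,0,0.5])

```text
clock: 21.77
tool_pos: [543.1, 93.4, 151.0]
tcp_rot: [3.141, 0.137, -2.8]
contact_force: [-0.4, -0.0, -0.4]
width: 42.8
gripper_force: 0.0
```

```bash
python3 - <<'E'
from h import *
s=arm.sense(); print(s["width"],s["clock"])
# index line / rotor centre as seen now, with fingers open
T=tool(); w=arm.camera("wrist"); cv2.imwrite("pics/w5.png",w["color"][:,:,::-1])
for a in (545.5,546.5): delta(tool(),pose(-8,34,np.array([a,94.2+(a-547.5)*.3355/.942*0+ (a-547.5)*.356,118.])))
r=s["tool_pos"]-A; print(r@ax,r[2],r@ay)
E
```

```text
42.80146083683639 21.7667
shift m [ 0.0022 -0.0007 -0.0012] rot [ 0.05 -0.17 -0.02]
shift m [ 0.0012 -0.0007 -0.001 ] rot [ 0.05 -0.17 -0.02]
-3.23039406383589 32.952657677026366 1.0069380410729254
```

View pics/w5.png

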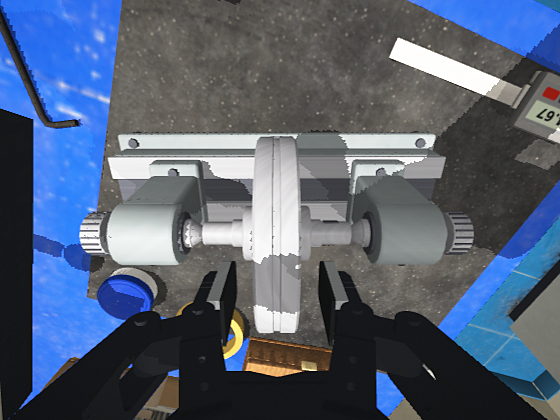

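The fingers stand open astride the rotor: rim at columns 252–300 and rows 137–333, shaft at rows about 222–245. I'll take the axis from the shaft edges.

```bash
python3 - <<'E'
from h import *
w=cv2.imread("pics/w5.png",0).astype(int); 
for u0,u1 in((212,228),(318,345)): print(u0,w[212:256,u0:u1].mean(1).round().astype(int).tolist())
c=arm.camera("wrist");T=tool()@c["mount"]
for u,v in((276,137),(276,333),(220,233.5),(330,233.5)):
    o,d=ray(c,(u,v),T); p=plane(o,d,118)-A; print(u,v,(p@ax).round(1),(p@ay).round(1),"cam",((o-A)@ax).round(1),(o-A)[2].round(1), "dir",(d@ax).round(3),d[2].round(3))
E
```

```text
212 [159, 154, 157, 158, 161, 164, 164, 162, 160, 128, 86, 129, 156, 176, 194, 206, 217, 225, 230, 234, 240, 246, 247, 247, 246, 242, 238, 235, 233, 229, 224, 204, 142, 82, 93, 96, 95, 94, 97, 95, 94, 93, 94, 99]
318 [156, 154, 155, 156, 159, 163, 168, 163, 115, 60, 74, 98, 115, 119, 123, 126, 129, 134, 138, 146, 154, 162, 161, 158, 156, 157, 158, 157, 156, 154, 151, 143, 116, 96, 110, 104, 103, 100, 100, 101, 101, 101, 102, 103]
276 137 -65.7 -0.5 cam -106.3 185.0 dir 0.221 -1.007
276 333 97.2 -0.7 cam -106.3 185.0 dir 0.794 -0.722
220 233.5 1.1 -39.6 cam -106.3 185.0 dir 0.503 -0.867
330 233.5 1.1 37.1 cam -106.3 185.0 dir 0.503 -0.866
```

```bash
cat > mv.py <<'E'
import sys
from h import *
C=A+ax*0.6
out=[]
for k in range(2):
    s=arm.sense();T=tool();F=T[:3,:3].T@s["contact_force"];M=T[:3,:3].T@s["moment"];z=T[:3,2]
    tilt=np.degrees(np.arctan2(-z@ax,-z[2]));v=T[:3,:3].T@(C-s["tool_pos"])/1000
    myc=M[1]+.466*np.sin(np.radians(tilt)); tau=myc-(v[2]+.187)*F[0]+v[0]*F[2]
    open("mv.txt","a").write("%s %d %.2f %.4f %.4f %.4f %.5f %.5f %.3f\n"%(sys.argv[1],k,tilt,F[0],F[2],myc,v[0],v[2],s["joint_vel"][4]))
    out.append("%.1f F %s tau %.2f qd5 %.2f"%(tilt,F.round(1),tau,s["joint_vel"][4]))
    if k==0: arm.camera("top")
print("t%.2f w%.0f"%(s["clock"],s["width"]),out)
E
```

send_rows(motion=[0.0007,-0.0006,0,0,0,0,0.5,0.0007,-0.0006,0,0,0,0,0,0.0007,-0.0006,0,0,0,0,0,0.0007,-0.0006,0,0,0,0,0,0.0007,-0.0006,0,0,0,0,0,0.0007,-0.0006,0,0,0,0,0])

```text
clock: 22.37
tool_pos: [542.5, 92.6, 151.2]
tcp_rot: [3.141, 0.138, -2.8]
contact_force: [-3.4, 1.7, 6.0]
width: 22.4
gripper_force: 59.2
```

```bash
python3 mv.py 0
```

```text
t22.42 w22 ['-7.9 F [ 1.7  2.8 -6.3] tau -0.07 qd5 0.00', '-7.9 F [ 2.3  2.8 -6.1] tau -0.15 qd5 0.00']
```

send_rows(motion=[-0.00058,0,0,0,1,0,0,-0.00115,0,2e-05,0,2,0,0,-0.00173,0,5e-05,0,3,0,0,-0.0023,0,8e-05,0,4,0,0])

```text
clock: 22.75
tool_pos: [544.4, 93.3, 151.4]
tcp_rot: [3.141, 0.066, -2.8]
contact_force: [-4.9, 1.2, 5.1]
width: 22.0
gripper_force: 59.2
```

```bash
python3 mv.py 1
```

```text
t22.80 w22 ['-3.8 F [ 3.8  2.8 -5.3] tau -0.13 qd5 0.30', '-3.7 F [ 4.7  3.2 -8.4] tau -0.16 qd5 -0.04']
```

send_rows(motion=[-0.00058,0,0,0,1,0,0,-0.00115,0,2e-05,0,2,0,0,-0.00173,0,5e-05,0,3,0,0,-0.0023,0,8e-05,0,4,0,0])

```text
clock: 23.13
tool_pos: [546.7, 94.1, 151.5]
tcp_rot: [3.141, -0.004, -2.8]
contact_force: [-4.9, 0.9, 4.8]
width: 22.4
gripper_force: 59.5
```

```bash
python3 mv.py 1
```

```text
t23.18 w22 ['0.2 F [ 4.3  2.5 -4.8] tau -0.21 qd5 0.29', '0.3 F [  5.2   3.  -10. ] tau -0.30 qd5 -0.05']
```

send_rows(motion=[-0.00058,0,0,0,1,0,0,-0.00115,0,2e-05,0,2,0,0,-0.00173,0,5e-05,0,3,0,0,-0.0023,0,8e-05,0,4,0,0])

```text
clock: 23.52
tool_pos: [548.9, 94.8, 151.3]
tcp_rot: [3.141, -0.074, -2.8]
contact_force: [-5.4, 0.8, 4.4]
width: 22.0
gripper_force: 59.4
```

```bash
python3 mv.py 1
```

```text
t23.57 w22 ['4.2 F [ 5.2  2.6 -4.1] tau -0.38 qd5 0.28', '4.3 F [ 5.6  3.1 -9.4] tau -0.30 qd5 -0.04']
```

```bash
sed -i 's/range(2)/range(1)/; s/    if k==0: arm.camera("top")//' mv.py
```

send_rows(motion=[-0.00058,0,0,0,1,0,0,-0.00115,0,2e-05,0,2,0,0,-0.00173,0,5e-05,0,3,0,0])

```text
clock: 23.82
tool_pos: [550.5, 95.4, 151.1]
tcp_rot: [3.141, -0.126, -2.8]
contact_force: [-4.9, 1.5, 4.2]
width: 22.1
gripper_force: 59.3
```

```bash
python3 mv.py 1
```

```text
t23.82 w22 ['7.2 F [ 4.6  3.  -3.6] tau -0.28 qd5 0.28']
```

send_rows(motion=[-0.00058,0,0,0,1,0,0,-0.00115,0,2e-05,0,2,0,0,-0.00173,0,5e-05,0,3,0,0])

```text
clock: 24.07
tool_pos: [552.1, 96.0, 150.9]
tcp_rot: [3.141, -0.178, -2.8]
contact_force: [-5.4, 0.8, 3.7]
width: 21.8
gripper_force: 59.3
```

```bash
python3 mv.py 1
```

```text
t24.07 w22 ['10.2 F [ 5.4  2.5 -2.7] tau -0.40 qd5 0.27']
```

send_rows(motion=[-0.00058,0,0,0,1,0,0,-0.00115,0,2e-05,0,2,0,0,-0.00173,0,5e-05,0,3,0,0])

```text
clock: 24.32
tool_pos: [553.7, 96.6, 150.5]
tcp_rot: [3.141, -0.231, -2.8]
contact_force: [-4.6, 1.4, 3.6]
width: 22.4
gripper_force: 59.2
```

```bash
python3 mv.py 1
```

```text
t24.32 w22 ['13.2 F [ 4.6  2.9 -2.6] tau -0.27 qd5 0.27']
```

send_rows(motion=[-0.00058,0,0,0,1,0,0,-0.00115,0,2e-05,0,2,0,0,-0.00173,0,5e-05,0,3,0,0])

```text
clock: 24.57
tool_pos: [555.3, 97.1, 150.0]
tcp_rot: [3.141, -0.283, -2.8]
contact_force: [-5.3, 0.6, 2.8]
width: 22.0
gripper_force: 59.2
```

```bash
python3 mv.py 1
```

```text
t24.57 w22 ['16.2 F [ 5.4  2.4 -1.4] tau -0.42 qd5 0.27']
```

send_rows(motion=[-0.00058,0,0,0,1,0,0,-0.00115,0,2e-05,0,2,0,0,-0.00173,0,5e-05,0,3,0,0])

```text
clock: 24.82
tool_pos: [556.8, 97.7, 149.5]
tcp_rot: [3.141, -0.336, -2.8]
contact_force: [-4.9, 1.0, 3.3]
width: 21.9
gripper_force: 59.1
```

```bash
python3 mv.py 1
```

```text
t24.82 w22 ['19.2 F [ 5.1  2.6 -1.7] tau -0.37 qd5 0.26']
```

send_rows(motion=[-0.00058,0,0,0,1,0,0,-0.00115,0,2e-05,0,2,0,0,-0.00173,0,5e-05,0,3,0,0])

```text
clock: 25.07
tool_pos: [558.3, 98.2, 148.9]
tcp_rot: [3.141, -0.388, -2.8]
contact_force: [-4.8, 0.4, 3.4]
width: 22.3
gripper_force: 59.1
```

```bash
python3 mv.py 1
```

```text
t25.07 w22 ['22.2 F [ 5.3  2.  -1.5] tau -0.33 qd5 0.26']
```

send_rows(motion=[-0.00058,0,0,0,1,0,0,-0.00115,0,2e-05,0,2,0,0,-0.00173,0,5e-05,0,3,0,0])

```text
clock: 25.32
tool_pos: [559.8, 98.8, 148.2]
tcp_rot: [3.141, -0.44, -2.8]
contact_force: [-5.2, 0.4, 2.4]
width: 21.9
gripper_force: 59.0
```

```bash
python3 mv.py 1
```

```text
t25.32 w22 ['25.2 F [ 5.4  2.1 -0.1] tau -0.36 qd5 0.26']
```

send_rows(motion=[-0.00058,0,0,0,1,0,0,-0.00115,0,2e-05,0,2,0,0,-0.00173,0,5e-05,0,3,0,0])

```text
clock: 25.57
tool_pos: [561.2, 99.3, 147.4]
tcp_rot: [3.141, -0.493, -2.8]
contact_force: [-5.7, 0.7, 3.3]
width: 22.3
gripper_force: 59.0
```

```bash
python3 mv.py 1
```

```text
t25.57 w22 ['28.2 F [ 6.1  2.5 -0.5] tau -0.53 qd5 0.25']
```

send_rows(motion=[-0.00058,0,0,0,1,0,0,-0.00115,0,2e-05,0,2,0,0,-0.00173,0,5e-05,0,3,0,0])

```text
clock: 25.82
tool_pos: [562.6, 99.8, 146.5]
tcp_rot: [3.141, -0.545, -2.8]
contact_force: [-5.6, -0.0, 2.3]
width: 22.4
gripper_force: 58.9
```

```bash
python3 mv.py 1
```

```text
t25.82 w22 ['31.2 F [5.7 1.9 0.8] tau -0.45 qd5 0.25']
```

send_rows(motion=[-0.00058,0,0,0,1,0,0,-0.00115,0,2e-05,0,2,0,0,-0.00173,0,5e-05,0,3,0,0])

```text
clock: 26.07
tool_pos: [564.0, 100.3, 145.6]
tcp_rot: [3.141, -0.598, -2.8]
contact_force: [-5.9, 1.0, 2.6]
width: 22.3
gripper_force: 58.9
```

```bash
python3 mv.py 1
```

```text
t26.07 w22 ['34.2 F [5.8 2.9 0.8] tau -0.45 qd5 0.25']
```

send_rows(motion=[-0.00058,0,0,0,1,0,0,-0.00115,0,2e-05,0,2,0,0,-0.00173,0,5e-05,0,3,0,0])

```text
clock: 26.32
tool_pos: [565.3, 100.7, 144.6]
tcp_rot: [3.141, -0.65, -2.799]
contact_force: [-5.5, 0.3, 2.0]
width: 22.2
gripper_force: 58.8
```

```bash
python3 mv.py 1
```

```text
t26.32 w22 ['37.2 F [5.3 2.2 1.5] tau -0.27 qd5 0.25']
```

send_rows(motion=[-0.00058,0,0,0,1,0,0,-0.00115,0,2e-05,0,2,0,0,-0.00173,0,5e-05,0,3,0,0])

```text
clock: 26.57
tool_pos: [566.6, 101.2, 143.5]
tcp_rot: [3.141, -0.702, -2.799]
contact_force: [-5.6, 0.0, 2.6]
width: 22.2
gripper_force: 58.8
```

```bash
python3 mv.py 1
```

```text
t26.57 w22 ['40.2 F [5.7 1.9 1.5] tau -0.42 qd5 0.24']
```

send_rows(motion=[-0.00058,0,0,0,1,0,0,-0.00115,0,2e-05,0,2,0,0,-0.00173,0,5e-05,0,3,0,0])

```text
clock: 26.82
tool_pos: [567.8, 101.6, 142.3]
tcp_rot: [3.14, -0.755, -2.799]
contact_force: [-7.4, 0.5, 2.7]
width: 21.9
gripper_force: 58.8
```

```bash
python3 mv.py 1
```

```text
t26.82 w22 ['43.2 F [6.8 3.  2.6] tau -0.65 qd5 0.24']
```

send_rows(motion=[-0.00058,0,0,0,1,0,0,-0.00115,0,2e-05,0,2,0,0,-0.00173,0,5e-05,0,3,0,0])

```text
clock: 27.07
tool_pos: [569.0, 102.0, 141.1]
tcp_rot: [3.14, -0.807, -2.799]
contact_force: [-6.7, -0.1, 2.2]
width: 22.1
gripper_force: 58.8
```

```bash
python3 mv.py 1
```

```text
t27.07 w22 ['46.3 F [6.  2.1 3. ] tau -0.43 qd5 0.24']
```

send_rows(motion=[0.00058,0,0,0,-1,0,0,0.00115,0,2e-05,0,-2,0,0,0.00173,0,5e-05,0,-3,0,0,0.0023,0,8e-05,0,-4,0,0])

```text
clock: 27.4
tool_pos: [567.8, 101.6, 142.4]
tcp_rot: [3.14, -0.733, -2.799]
contact_force: [-4.0, 3.5, -5.3]
width: 21.8
gripper_force: 58.9
```

```bash
python3 mv.py -1
```

```text
t27.40 w22 ['42.0 F [-1.7  4.6  5.7] tau -0.04 qd5 -0.25']
```

send_rows(motion=[0.00058,0,0,0,-1,0,0,0.00115,0,2e-05,0,-2,0,0,0.00173,0,5e-05,0,-3,0,0])

```text
clock: 27.65
tool_pos: [566.3, 101.1, 143.8]
tcp_rot: [3.14, -0.681, -2.799]
contact_force: [-3.6, 2.5, -9.8]
width: 22.4
gripper_force: 59.1
```

```bash
python3 mv.py -1
```

```text
t27.65 w22 ['39.0 F [-4.2  3.5  9.2] tau 0.20 qd5 -0.24']
```

send_rows(motion=[0.00058,0,0,0,-1,0,0,0.00115,0,2e-05,0,-2,0,0,0.00173,0,5e-05,0,-3,0,0])

```text
clock: 27.9
tool_pos: [565.1, 100.6, 144.9]
tcp_rot: [3.141, -0.628, -2.799]
contact_force: [-4.4, 3.6, -11.1]
width: 21.7
gripper_force: 59.1
```

```bash
python3 mv.py -1
```

```text
t27.90 w22 ['36.0 F [-4.2  4.9 10.7] tau 0.19 qd5 -0.25']
```

send_rows(motion=[0.00058,0,0,0,-1,0,0,0.00115,0,2e-05,0,-2,0,0,0.00173,0,5e-05,0,-3,0,0])

```text
clock: 28.15
tool_pos: [563.7, 100.1, 145.9]
tcp_rot: [3.141, -0.576, -2.799]
contact_force: [-4.0, 3.9, -10.6]
width: 21.7
gripper_force: 59.2
```

```bash
python3 mv.py -1
```

```text
t28.15 w22 ['33.0 F [-3.7  5.  10.2] tau 0.08 qd5 -0.25']
```

send_rows(motion=[0.00058,0,0,0,-1,0,0,0.00115,0,2e-05,0,-2,0,0,0.00173,0,5e-05,0,-3,0,0])

```text
clock: 28.4
tool_pos: [562.4, 99.6, 146.8]
tcp_rot: [3.141, -0.524, -2.8]
contact_force: [-4.2, 3.6, -11.5]
width: 21.6
gripper_force: 59.2
```

```bash
python3 mv.py -1
```

```text
t28.40 w22 ['30.0 F [-3.4  4.8 11.3] tau 0.06 qd5 -0.25']
```

send_rows(motion=[0.00058,0,0,0,-1,0,0,0.00115,0,2e-05,0,-2,0,0,0.00173,0,5e-05,0,-3,0,0])

```text
clock: 28.65
tool_pos: [560.9, 99.1, 147.7]
tcp_rot: [3.141, -0.471, -2.8]
contact_force: [-1.9, 4.5, -12.6]
width: 22.3
gripper_force: 59.2
```

```bash
python3 mv.py -1
```

```text
t28.65 w22 ['27.0 F [-5.5  4.8 11.4] tau 0.38 qd5 -0.26']
```

send_rows(motion=[0.00058,0,0,0,-1,0,0,0.00115,0,2e-05,0,-2,0,0,0.00173,0,5e-05,0,-3,0,0])

```text
clock: 28.9
tool_pos: [559.5, 98.6, 148.4]
tcp_rot: [3.141, -0.419, -2.8]
contact_force: [-2.5, 4.1, -13.4]
width: 22.1
gripper_force: 59.2
```

```bash
python3 mv.py -1
```

```text
t28.90 w22 ['24.0 F [-4.6  4.7 12.7] tau 0.22 qd5 -0.26']
```

send_rows(motion=[0.00058,0,0,0,-1,0,0,0.00115,0,2e-05,0,-2,0,0,0.00173,0,5e-05,0,-3,0,0])

```text
clock: 29.15
tool_pos: [558.0, 98.1, 149.1]
tcp_rot: [3.141, -0.367, -2.8]
contact_force: [-1.2, 4.1, -12.2]
width: 22.3
gripper_force: 59.2
```

```bash
python3 mv.py -1
```

```text
t29.15 w22 ['21.0 F [-4.6  4.3 11.3] tau 0.27 qd5 -0.26']
```

send_rows(motion=[0.00058,0,0,0,-1,0,0,0.00115,0,2e-05,0,-2,0,0,0.00173,0,5e-05,0,-3,0,0])

```text
clock: 29.4
tool_pos: [556.5, 97.5, 149.7]
tcp_rot: [3.141, -0.314, -2.8]
contact_force: [-1.7, 4.7, -12.4]
width: 21.9
gripper_force: 59.3
```

```bash
python3 mv.py -1
```

```text
t29.40 w22 ['18.0 F [-3.8  5.  11.8] tau 0.09 qd5 -0.27']
```

send_rows(motion=[0.00058,0,0,0,-1,0,0,0.00115,0,2e-05,0,-2,0,0,0.00173,0,5e-05,0,-3,0,0])

```text
clock: 29.65
tool_pos: [554.9, 97.0, 150.3]
tcp_rot: [3.141, -0.262, -2.8]
contact_force: [-0.4, 5.3, -13.1]
width: 22.3
gripper_force: 59.3
```

```bash
python3 mv.py -1
```

```text
t29.65 w22 ['15.0 F [-4.7  5.1 12.4] tau 0.25 qd5 -0.27']
```

send_rows(motion=[0.00058,0,0,0,-1,0,0,0.00115,0,2e-05,0,-2,0,0,0.00173,0,5e-05,0,-3,0,0])

```text
clock: 29.9
tool_pos: [553.4, 96.4, 150.7]
tcp_rot: [3.141, -0.209, -2.8]
contact_force: [-1.2, 5.3, -13.8]
width: 21.9
gripper_force: 59.3
```

```bash
python3 mv.py -1
```

```text
t29.90 w22 ['12.0 F [-3.5  5.4 13.3] tau -0.01 qd5 -0.27']
```

send_rows(motion=[0.00058,0,0,0,-1,0,0,0.00115,0,2e-05,0,-2,0,0,0.00173,0,5e-05,0,-3,0,0])

```text
clock: 30.15
tool_pos: [551.8, 95.9, 151.0]
tcp_rot: [3.141, -0.157, -2.8]
contact_force: [0.6, 5.0, -14.0]
width: 22.2
gripper_force: 59.3
```

```bash
python3 mv.py -1
```

```text
t30.15 w22 ['9.0 F [-4.4  4.6 13.5] tau 0.18 qd5 -0.27']
```

send_rows(motion=[0.00058,0,0,0,-1,0,0,0.00115,0,2e-05,0,-2,0,0,0.00173,0,5e-05,0,-3,0,0])

```text
clock: 30.4
tool_pos: [550.2, 95.3, 151.3]
tcp_rot: [3.141, -0.104, -2.8]
contact_force: [1.4, 6.3, -14.4]
width: 22.0
gripper_force: 59.3
```

```bash
python3 mv.py -1
```

```text
t30.40 w22 ['6.0 F [-4.9  5.5 14. ] tau 0.40 qd5 -0.28']
```

send_rows(motion=[0.00058,0,0,0,-1,0,0,0.00115,0,2e-05,0,-2,0,0,0.00173,0,5e-05,0,-3,0,0])

```text
clock: 30.65
tool_pos: [548.6, 94.7, 151.5]
tcp_rot: [3.141, -0.052, -2.8]
contact_force: [1.9, 6.5, -15.1]
width: 22.1
gripper_force: 59.3
```

```bash
python3 mv.py -1
```

```text
t30.65 w22 ['3.0 F [-4.8  5.5 14.8] tau 0.32 qd5 -0.29']
```

send_rows(motion=[0.00058,0,0,0,-1,0,0,0.00115,0,2e-05,0,-2,0,0,0.00173,0,5e-05,0,-3,0,0])

```text
clock: 30.9
tool_pos: [547.0, 94.1, 151.5]
tcp_rot: [3.141, 0.0, -2.8]
contact_force: [2.5, 7.7, -14.9]
width: 22.4
gripper_force: 59.4
```

```bash
python3 mv.py -1
```

```text
t30.90 w22 ['-0.0 F [-4.9  6.4 14.9] tau 0.40 qd5 -0.29']
```

send_rows(motion=[0.00058,0,0,0,-1,0,0,0.00115,0,2e-05,0,-2,0,0,0.00173,0,5e-05,0,-3,0,0])

```text
clock: 31.15
tool_pos: [545.4, 93.5, 151.6]
tcp_rot: [3.141, 0.053, -2.8]
contact_force: [3.2, 8.1, -14.7]
width: 22.1
gripper_force: 59.4
```

```bash
python3 mv.py -1
```

```text
t31.15 w22 ['-3.0 F [-4.9  6.5 15. ] tau 0.41 qd5 -0.30']
```

```bash
cat > fit2.py <<'E'
import numpy as np
from scipy.optimize import least_squares
D=np.loadtxt("mv.txt");D=D[(D[:,1]==0)&(D[:,0]!=0)&~((D[:,0]<0)&(D[:,2]>40))]
G=np.loadtxt("good.txt");G=G[:,:6]
def data(off):
    s=np.r_[D[:,0],G[:,0]];t=np.radians(np.r_[D[:,2],G[:,1]-off]);fx=np.r_[D[:,3],G[:,2]];fz=np.r_[D[:,4],G[:,5]]
    my=np.r_[D[:,5],G[:,3]+.466*np.sin(np.radians(G[:,1]))];vx=np.r_[D[:,6],0*G[:,0]+.0008];vz=np.r_[D[:,7],0*G[:,0]+.033]
    return s,t,fx,fz,my,vx,vz
def fit(off,DL=None,c=0.,drag=.34,n=None):
    s,t,fx,fz,my,vx,vz=[q[:n] for q in data(off)]
    f=lambda p:(my-(vz+(p[2] if DL is None else DL))*fx+(vx+c)*fz+s*drag-p[0]*np.sin(t)-p[1]*np.cos(t))
    r=least_squares(f,[.1,.1,.187]);a,b=r.x[:2];C=np.linalg.pinv(r.jac.T@r.jac)*f(r.x).var()
    print("off",off,"n",n,"DL",r.x[2].round(3),"a %.3f b %.3f amp %.3f"%(a,b,np.hypot(a,b)),"se",np.sqrt(np.diag(C)).round(3),"rms %.3f"%f(r.x).std(),"down at tilt %.0f"%((np.degrees(np.arctan2(-b,a))+180+180)%360-180))
n=len(D)
for off in(-64,-67,-70): fit(off); fit(off,.187)
for DL in(None,.18,.187,.2): fit(-67,DL,n=n)
for c in(-.001,.001): fit(-67,None,c); 
s,t,fx,fz,my,vx,vz=data(-67); tau=my-(vz+.195)*fx+vx*fz
for d in(1,-1):
    for lo,hi in((-8,10),(10,25),(25,50),(50,75),(75,110)):
        k=(s==d)&(np.degrees(t)>lo)&(np.degrees(t)<=hi)
        if k.any(): print(d,lo,hi,k.sum(),(tau[k].mean()).round(3))
E
python3 fit2.py
```

```text
off -64 n None DL 0.192 a -0.214 b 0.005 amp 0.214 se [0.031 0.024 0.003] rms 0.106 down at tilt 1
off -64 n None DL 0.187 a -0.216 b 0.007 amp 0.216 se [0.032 0.024 0.   ] rms 0.109 down at tilt 2
off -67 n None DL 0.192 a -0.211 b 0.004 amp 0.211 se [0.03  0.023 0.003] rms 0.107 down at tilt 1
off -67 n None DL 0.187 a -0.213 b 0.007 amp 0.214 se [0.031 0.024 0.   ] rms 0.109 down at tilt 2
off -70 n None DL 0.192 a -0.209 b 0.004 amp 0.209 se [0.03  0.023 0.003] rms 0.107 down at tilt 1
off -70 n None DL 0.187 a -0.211 b 0.006 amp 0.212 se [0.031 0.024 0.   ] rms 0.110 down at tilt 2
off -67 n 32 DL 0.195 a -0.325 b 0.035 amp 0.327 se [0.073 0.032 0.004] rms 0.104 down at tilt 6
off -67 n 32 DL 0.187 a -0.256 b 0.022 amp 0.257 se [0.087 0.038 0.   ] rms 0.126 down at tilt 5
off -67 n 32 DL 0.187 a -0.288 b 0.028 amp 0.289 se [0.076 0.034 0.   ] rms 0.111 down at tilt 6
off -67 n 32 DL 0.187 a -0.347 b 0.039 amp 0.349 se [0.073 0.032 0.   ] rms 0.106 down at tilt 6
off -67 n None DL 0.193 a -0.210 b -0.001 amp 0.210 se [0.031 0.024 0.003] rms 0.109 down at tilt -0
off -67 n None DL 0.191 a -0.212 b 0.010 amp 0.212 se [0.03  0.023 0.003] rms 0.104 down at tilt 3
1 -8 10 4 -0.286
1 10 25 5 -0.398
1 25 50 8 -0.493
1 75 110 5 -0.527
-1 -8 10 5 0.382
-1 10 25 5 0.197
-1 25 50 6 0.248
-1 50 75 4 0.168
-1 75 110 3 0.154
```

send_rows(motion=[-0.00058,0,0,0,1,0,0,-0.00115,0,2e-05,0,2,0,0,-0.00173,0,5e-05,0,3,0,0,-0.0023,0,8e-05,0,4,0,0])

```text
clock: 31.48
tool_pos: [546.8, 94.1, 151.6]
tcp_rot: [3.141, -0.022, -2.8]
contact_force: [-4.8, 4.4, -8.0]
width: 22.0
gripper_force: 61.5
```

```bash
python3 mv.py 1
```

```text
t31.48 w22 ['1.3 F [2.9 5.8 8.1] tau -0.35 qd5 0.29']
```

send_rows(motion=[-0.00058,0,0,0,1,0,0,-0.00115,0,2e-05,0,2,0,0])

```text
clock: 31.65
tool_pos: [547.9, 94.5, 151.5]
tcp_rot: [3.141, -0.057, -2.8]
contact_force: [-4.1, 4.1, -7.7]
width: 21.8
gripper_force: 61.6
```

```bash
python3 mv.py 1
```

```text
t31.65 w22 ['3.3 F [2.1 5.2 7.8] tau -0.18 qd5 0.29']
```

send_rows(motion=[-0.00058,0,0,0,1,0,0,-0.00115,0,2e-05,0,2,0,0])

```text
clock: 31.82
tool_pos: [549.0, 94.9, 151.4]
tcp_rot: [3.141, -0.092, -2.8]
contact_force: [-5.2, 3.8, -8.0]
width: 22.0
gripper_force: 61.5
```

```bash
python3 mv.py 1
```

```text
t31.82 w22 ['5.3 F [2.9 5.3 8.3] tau -0.38 qd5 0.28']
```

send_rows(motion=[-0.00058,0,0,0,1,0,0,-0.00115,0,2e-05,0,2,0,0])

```text
clock: 31.98
tool_pos: [550.1, 95.2, 151.3]
tcp_rot: [3.141, -0.127, -2.8]
contact_force: [-5.0, 3.9, -8.1]
width: 22.3
gripper_force: 61.5
```

```bash
python3 mv.py 1
```

```text
t31.98 w22 ['7.3 F [2.3 5.4 8.4] tau -0.20 qd5 0.28']
```

send_rows(motion=[-0.00058,0,0,0,1,0,0,-0.00115,0,2e-05,0,2,0,0])

```text
clock: 32.15
tool_pos: [551.1, 95.6, 151.1]
tcp_rot: [3.141, -0.162, -2.8]
contact_force: [-5.5, 3.9, -8.0]
width: 22.0
gripper_force: 61.5
```

```bash
python3 mv.py 1
```

```text
t32.15 w22 ['9.3 F [2.6 5.6 8.5] tau -0.25 qd5 0.28']
```

send_rows(motion=[-0.00058,0,0,0,1,0,0,-0.00115,0,2e-05,0,2,0,0])

```text
clock: 32.32
tool_pos: [552.2, 96.0, 150.9]
tcp_rot: [3.141, -0.197, -2.8]
contact_force: [-5.1, 3.7, -8.7]
width: 21.7
gripper_force: 61.5
```

```bash
python3 mv.py 1
```

```text
t32.32 w22 ['11.3 F [1.8 5.2 9.2] tau -0.15 qd5 0.27']
```

send_rows(motion=[-0.00058,0,0,0,1,0,0,-0.00115,0,2e-05,0,2,0,0])

```text
clock: 32.48
tool_pos: [553.2, 96.4, 150.7]
tcp_rot: [3.141, -0.232, -2.8]
contact_force: [-6.4, 3.7, -8.0]
width: 22.3
gripper_force: 61.4
```

```bash
python3 mv.py 1
```

```text
t32.48 w22 ['13.3 F [2.8 5.7 8.9] tau -0.31 qd5 0.27']
```

send_rows(motion=[0.00058,0,0,0,-1,0,0,0.00115,0,2e-05,0,-2,0,0,0.00173,0,5e-05,0,-3,0,0,0.0023,0,8e-05,0,-4,0,0])

```text
clock: 32.82
tool_pos: [552.1, 96.0, 151.0]
tcp_rot: [3.141, -0.159, -2.8]
contact_force: [-0.1, 7.3, -12.7]
width: 21.9
gripper_force: 61.1
```

send_rows(motion=[0.00058,0,0,0,-1,0,0,0.00115,0,2e-05,0,-2,0,0])

```text
clock: 32.98
tool_pos: [551.0, 95.5, 151.2]
tcp_rot: [3.141, -0.124, -2.8]
contact_force: [-0.1, 6.2, -14.0]
width: 21.9
gripper_force: 61.0
```

```bash
python3 mv.py -1
```

```text
t32.98 w22 ['7.1 F [-3.8  5.9 13.6] tau 0.29 qd5 -0.28']
```

send_rows(motion=[0.00058,0,0,0,-1,0,0,0.00115,0,2e-05,0,-2,0,0])

```text
clock: 33.15
tool_pos: [549.9, 95.2, 151.3]
tcp_rot: [3.141, -0.089, -2.8]
contact_force: [1.7, 6.4, -13.7]
width: 22.2
gripper_force: 61.0
```

```bash
python3 mv.py -1
```

```text
t33.15 w22 ['5.1 F [-5.   5.4 13.3] tau 0.58 qd5 -0.28']
```

send_rows(motion=[0.00058,0,0,0,-1,0,0,0.00115,0,2e-05,0,-2,0,0])

```text
clock: 33.32
tool_pos: [548.8, 94.8, 151.5]
tcp_rot: [3.141, -0.054, -2.8]
contact_force: [0.2, 6.6, -13.2]
width: 22.2
gripper_force: 61.0
```

```bash
python3 mv.py -1
```

```text
t33.32 w22 ['3.1 F [-3.1  6.1 13.1] tau 0.15 qd5 -0.28']
```

send_rows(motion=[0.00058,0,0,0,-1,0,0,0.00115,0,2e-05,0,-2,0,0])

```text
clock: 33.48
tool_pos: [547.8, 94.4, 151.5]
tcp_rot: [3.141, -0.019, -2.8]
contact_force: [1.2, 6.5, -12.9]
width: 22.0
gripper_force: 61.0
```

```bash
python3 mv.py -1
```

```text
t33.48 w22 ['1.1 F [-3.5  5.8 12.9] tau 0.28 qd5 -0.29']
```

send_rows(motion=[0.00058,0,0,0,-1,0,0,0.00115,0,2e-05,0,-2,0,0])

```text
clock: 33.65
tool_pos: [546.7, 94.0, 151.6]
tcp_rot: [3.141, 0.016, -2.8]
contact_force: [1.3, 6.8, -13.2]
width: 21.9
gripper_force: 61.1
```

```bash
python3 mv.py -1
```

```text
t33.65 w22 ['-0.9 F [-3.3  6.  13.3] tau 0.20 qd5 -0.29']
```

send_rows(motion=[0.00058,0,0,0,-1,0,0,0.00115,0,2e-05,0,-2,0,0])

```text
clock: 33.82
tool_pos: [545.7, 93.6, 151.6]
tcp_rot: [3.141, 0.051, -2.8]
contact_force: [1.8, 8.3, -12.0]
width: 22.0
gripper_force: 61.1
```

```bash
python3 mv.py -1; python3 fit2.py
```

```text
t33.82 w22 ['-2.9 F [-3.8  7.2 12.2] tau 0.37 qd5 -0.29']
off -64 n None DL 0.193 a -0.219 b 0.021 amp 0.220 se [0.032 0.02  0.003] rms 0.113 down at tilt 5
off -64 n None DL 0.187 a -0.220 b 0.021 amp 0.221 se [0.032 0.02  0.   ] rms 0.116 down at tilt 6
off -67 n None DL 0.193 a -0.216 b 0.020 amp 0.216 se [0.031 0.02  0.003] rms 0.113 down at tilt 5
off -67 n None DL 0.187 a -0.217 b 0.021 amp 0.218 se [0.032 0.02  0.   ] rms 0.116 down at tilt 5
off -70 n None DL 0.193 a -0.213 b 0.019 amp 0.214 se [0.031 0.02  0.003] rms 0.113 down at tilt 5
off -70 n None DL 0.187 a -0.214 b 0.020 amp 0.215 se [0.031 0.02  0.   ] rms 0.116 down at tilt 5
off -67 n 45 DL 0.196 a -0.327 b 0.044 amp 0.329 se [0.07  0.025 0.004] rms 0.112 down at tilt 8
off -67 n 45 DL 0.187 a -0.248 b 0.029 amp 0.249 se [0.079 0.029 0.   ] rms 0.132 down at tilt 7
off -67 n 45 DL 0.187 a -0.282 b 0.035 amp 0.285 se [0.071 0.026 0.   ] rms 0.119 down at tilt 7
off -67 n 45 DL 0.187 a -0.347 b 0.047 amp 0.350 se [0.068 0.025 0.   ] rms 0.114 down at tilt 8
off -67 n None DL 0.194 a -0.213 b 0.013 amp 0.214 se [0.032 0.02  0.003] rms 0.115 down at tilt 3
off -67 n None DL 0.192 a -0.218 b 0.027 amp 0.220 se [0.031 0.02  0.003] rms 0.112 down at tilt 7
1 -8 10 9 -0.29
1 10 25 7 -0.356
1 25 50 8 -0.493
1 75 110 5 -0.527
-1 -8 10 11 0.362
-1 10 25 5 0.197
-1 25 50 6 0.248
-1 50 75 4 0.168
-1 75 110 3 0.154
```

send_rows(motion=[-0.00058,0,0,0,1,0,0,-0.00115,0,2e-05,0,2,0,0,-0.00173,0,5e-05,0,3,0,0,-0.0023,0,8e-05,0,4,0,0,-0.00288,0,0.00013,0,5,0,0,-0.00345,0,0.00018,0,6,0,0,-0.00402,0,0.00025,0,7,0,0,-0.00459,0,0.00032,0,8,0,0,-0.00459,0,0.00032,0,8,0,0,-0.00459,0,0.00032,0,8,0,0,-0.00459,0,0.00032,0,8,0,0,-0.00459,0,0.00032,0,8,0,0])

```text
clock: 34.82
tool_pos: [549.7, 95.1, 151.4]
tcp_rot: [3.141, -0.091, -2.8]
contact_force: [-2.3, 5.5, -8.2]
width: 22.0
gripper_force: 61.5
```

```bash
python3 -c "
from h import *
rep(); print(np.abs(arm.sense()['joint_vel']).max())
print(arm.finish_job())"
```

```text
t34.82 tilt 5.24 pos [549.7  95.1 151.4] w22.0 g61 Ft [-0.41  5.95  8.18] Mt [-1.051 -0.055 -0.03 ] r 3.5 33.4 M.ay -0.055 rxF 0.018 sum -0.038 q [ 0.13  0.47  1.79 -0.02  0.97 -1.77]
0.001496907738899348
the job is handed in; nothing more can be done
None
```

I handed the job in at 34.8 s with the rotor still gripped and held still, its heavy side straight down by my fit (about ±6° from sensor noise). During the first sweep the arm hit its wrist limit and the fingers slid off the rim, so I regripped before the final measurements. One radial squeeze reached 48 N between fingers and rotor, and the last joint read −2.922 at its ±2.92 limit. Whether either counts against the run, I can't tell.

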